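Pack stamp blanks down the magazine tubes

ROBOT

A 6-joint arm with a two-finger parallel gripper is mounted at the origin on the work surface. World frame = base frame: x ahead of the robot, y to its left, z up, the work surface at z = 0. Lengths are in m, angles in rad, forces in N, time in s.
With the tool pointing down it reaches from about 0.375 to 0.75 m from the base axis. Payload 9 kg.
Tool frame: the origin (TCP) lies between the finger pads; the fingertips stand 19 mm ahead of it and the grasp point (between the pads) is the TCP; z points along the fingers, x is the direction in which the jaws open and shut, and the axes are right-handed (so a half turn about z gives the same grasp; the last joint's range is limited). The gripper opens to 85 mm and grips with 20 to 120 N. Pads are 22 mm wide; open, the fingers measure 114 mm over their backs; the gripper's body (76 mm by 85 mm) begins 54 mm behind the grasp point. The pads swing forward as they close: fully open they stand 13 mm farther back than shut.
Start: joints at [-1.406, 0.104, 0.097, 1.564, 0, 1.353], TCP at [0.224, -0.557, 0.213] pointing down, gripper open.
Joint ranges: [-2.99, 2.99], [-0.84, 1.86], [-1.1, 1.16], [-1.84, 2.11], [-1.51, 1.56], [-3.14, 3.14]. Speed limits (rad/s): [2.22, 2.22, 2.57, 3.14, 3.14, 3.14].

INTERFACE

Orientations are given as a unit quaternion [x, y, z, w].
In Python, from rig import arm gives the robot as it stands.
- The arm moves only by the shell command python3 -m jog 'ROWS' [FORCE]. ROWS is JSON, a list of rows, each an object of numbers: "dx", "dy", "dz": the shift along the tool's x, y, z in mm; "yaw": the turn about the tool's z in rad; "hand": the opening, from 0 (shut) to 1 (fully open). A call has 1 to 12 rows; each row is the pose to reach, as a shift and turn from the pose commanded when the call began, along the tool's axes at that moment; what a row does not reach only later rows make up. A row lasts 1/8 s, in which the tool goes at most 62.5 mm and 10.7 degrees, less where a joint would pass 70% of its speed; a pose out of reach is approached as far as the arm can. A call with a gripper value outside its range is refused whole. The fingers move at their own pace and stop on an object; FORCE is the grip in N (left out, the last holds). Time passes only in rows, so rows that repeat a pose let the fingers close. It gives the time, the measured TCP pose, the force and the opening at its end, in the units of the state.
- arm.read_state(): the state, without advancing time (a new reading comes with each control period).
- arm.capture(name): name is "scene" or "top"; returns (picture, depth): 400x640x3 uint8, blue, green, red; 400x640 float32, m along the optical axis (not along the pixel's ray), 0 where there is no reading.
- arm.camera_info(name): a dict with "fx", "fy", "cx", "cy" (pixels), "R" (3x3) and "t" (3): a world point X has camera coordinates R X + t. Camera axes: x right, y down, z forward; pixel columns grow to the right and rows downward; lengths in m; the calibration is good to about 2 mm. A picture is of the moment at which its call begins. camera_info takes no time and is no camera call.
- arm.sign_off(): hands the job in, once; it reports no verdict.
Trained networks look in the newest picture that a camera, given by its name, has taken for a name from the list of things; names that differ only in an ending like _2 or _b are one class to them, and where a whole thing is asked for, a point or a joint stands for the part that bears it (a point fixed in the world has none). Each returns a list of dicts, best first, with "conf" (0 to 1); they miss things now and then, are a little off and sometimes report something else, mostly with a low value. They report only what shows in the picture. A call takes as long as a camera call. They do not tell look-alikes from the thing itself.
- arm.look_for(query, camera): "box" ([left, top, right, bottom] in pixels, round what is visible of it).
The state is a dict: "clock": time; "qpos": joint angles; "qvel": joint speeds; "effort": joint torques, N m; "position": TCP position; "ee_rot": TCP orientation; "wrist_force": force on the tool from outside, world axes, zero at the start; "torque": the same for the moment, N m; "width": finger opening in m.
Only numpy, scipy, OpenCV 4.12 (cv2) and the standard library are available. Lean on these libraries where they do the work, as an engineer would, in place of code of your own. Each camera call takes 0.05 s, during which the arm holds its last target.

TASK

In each of the two clear tubes a pair of wooden stamp blanks is stuck partway down. Take the packing rod by its white handle and, with the rod, push the blanks in both tubes down, in either order, until they bottom out, and press firmly for a moment once they are at the bottom. Then stand the rod upright in its square rest again and let go, without knocking over the ink bottle or the hand stamp that stand between rest and tubes.

Things in the scene. Friction and masses are not known exactly. Their poses are not given: they have to be found in the camera images.
- rod: Packing rod, 150 mm tall, about 0.25 kg, upright in its rest at the start. Round steel foot 38 mm across, 16 mm high; shaft 18 mm across; from 100 to 150 mm above the underside a white square handle 30 x 30 x 50 mm. Origin: centre of the foot's underside; z up along the rod; x and y square to the handle's flat sides.
- rest: Fixed square white tray in which the rod stands: 90 x 90 mm outside, walls 6 mm thick and 18 mm high, inside 78 x 78 mm. Origin: centre of its underside; the inner floor lies 6 mm above it. x, y along its sides, z up.
- rack: Fixed rack: grey base 80 x 170 x 10 mm with two upright clear tubes with grey rims, axes 90 mm apart, each 95 mm tall, bore 48 mm, 62 mm over the rim, a 20 mm wide window front and back. Origin: centre of the base's underside; y runs along the row, z up. Left tube at y = +45 mm, right one at y = -45 mm. Bore floors 10 mm, rims 105 mm above the origin.
- mouth_left (a point): Centre of the left tube's mouth, at the height of its rim, 95 mm above the bore's floor.
- mouth_right (a point): Centre of the right tube's mouth, at the height of its rim, 95 mm above the bore's floor.
- blanks_left: Two ringed wooden blanks in the left tube, sliding as one stack 43 mm across, 40 mm tall. Origin: centre of the stack's underside. Rubber rings hold it where it is; it slides at 6 N, plus 20 N per m/s. Underside starts 20 to 40 mm above the bore's floor; bottomed out (a hard stop) it is on the floor, 10 mm above the rack's underside, the top face 55 mm below the rim.
- blanks_right: The same in the right tube: stack of two, 43 mm across, 40 mm tall, origin at the centre of its underside.
- ink_bottle: Loose grey ink bottle with a black cap, 48 mm across, 130 mm tall, 0.25 kg, on the strip of table between the rack and the rest. Origin: centre of its underside, z up. Bystander.
- stamp_mid: Loose white hand stamp on the same strip, nearer the robot: base 50 x 75 x 22 mm, with a knob on top, 76 mm tall overall, 0.22 kg. Origin: centre of its underside, z up. Bystander.
There are look-alikes about, which are no part of the job. Leave any orange look-alike of the rod alone. Several things have the shape of the rack; the one meant has the colours described above.

How it is judged:
By the outcome, as a careful person would: the job done as asked, in the order asked, and still so for the second after the job is handed in, with the robot touching nothing.
It also fails if it takes over 61 s, if anything falls off the work surface, if the arm or the gripper's body presses on something with over 40 N, if the wrist force passes 120 N, or if a joint passes its speed limit or range.

## Working session

There is one attempt and no reset: what is moved stays moved. The work goes in short steps, Python scripts to look and compute and a shell command to move; the robot and the scene stay as the last step left them, time stands still between calls to the robot, and variables do not carry over. Pictures are saved under pics/ and viewed, and the job is handed in when it is done.

```bash
ls; mkdir -p pics; python3 - <<'E'
from rig import arm
import cv2
s=arm.read_state(); print(s)
for n in("scene","top"):
    p,d=arm.capture(n); cv2.imwrite(f"pics/{n}0.png",p)
    c=arm.camera_info(n); print(n,c)
    for q in("rod","rest","rack","ink_bottle","stamp_mid","blanks_left"):
        print(q,[(round(r["conf"],2),[int(v) for v in r["box"]]) for r in arm.look_for(q,n)])
E
```

```text
pics
{'clock': 0.0, 'qpos': array([-1.40569809e+00,  1.04707017e-01,  9.64322268e-02,  1.56390675e+00,
        1.53332874e-05,  1.35313505e+00]), 'qvel': array([ 0.0008536 , -0.00114777, -0.00120296,  0.00130938, -0.00020416,
        0.00141154]), 'effort': array([-1.37633094e-05, -5.56943536e+01,  5.03639245e+01,  1.75336248e-02,
       -5.04702821e-04,  4.93163952e-06]), 'position': array([ 0.22406118, -0.55619072,  0.21249745]), 'ee_rot': array([ 8.28698090e-01, -5.59695450e-01, -4.71144790e-04, -5.07722855e-04]), 'wrist_force': array([-1.02521433,  0.49962263,  0.10050323]), 'torque': array([ 0.0154701 ,  0.00708662, -0.0024197 ]), 'width': 0.08541216574172503}
scene {'fx': 382.3643969074792, 'fy': 382.3643969074792, 'cx': 315.48477030276615, 'cy': 194.68956245980533, 'R': array([[ 0.00906761,  0.99995735, -0.00175244],
       [ 0.84759889, -0.00861585, -0.53056751],
       [-0.53055999,  0.00332561, -0.84764087]]), 't': array([ 0.0223914 , -0.37665184,  1.35633637])}
rod [(0.76, [383, 198, 410, 241]), (0.72, [370, 168, 392, 209]), (0.64, [393, 241, 420, 280])]
rest [(0.56, [374,
[... 198 characters left out ...]
0, 212]), (0.5, [235, 135, 245, 151])]
top {'fx': 385.8879059650254, 'fy': 385.8879059650254, 'cx': 313.35629163431366, 'cy': 200.53114325160695, 'R': array([[ 0.00245518, -0.99977742,  0.02095442],
       [-0.99132469, -0.00518705, -0.13133336],
       [ 0.13141282, -0.02045019, -0.99111677]]), 't': array([-0.02132558,  0.50029927,  0.8518093 ])}
rod [(0.96, [222, 200, 254, 222]), (0.8, [201, 98, 235, 135]), (0.56, [208, 145, 240, 179])]
rest [(0.56, [203, 150, 255, 193])]
rack [(0.96, [330, 182, 411, 229]), (0.56, [391, 263, 485, 317])]
ink_bottle [(0.91, [293, 149, 310, 181])]
stamp_mid [(0.87, [291, 204, 316, 239])]
blanks_left [(0.87, [342, 183, 366, 205]), (0.75, [414, 275, 433, 298])]
```

View pics/scene0.png

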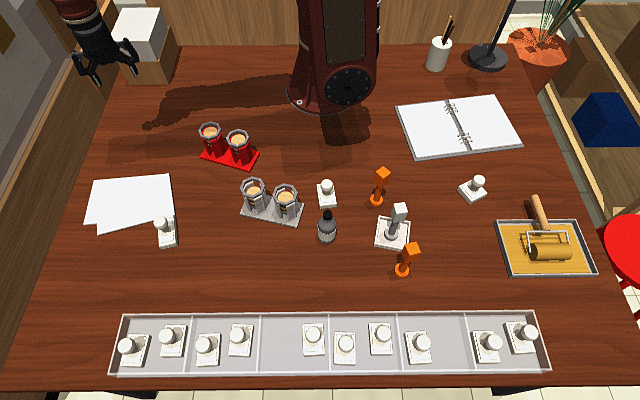

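View pics/top0.png

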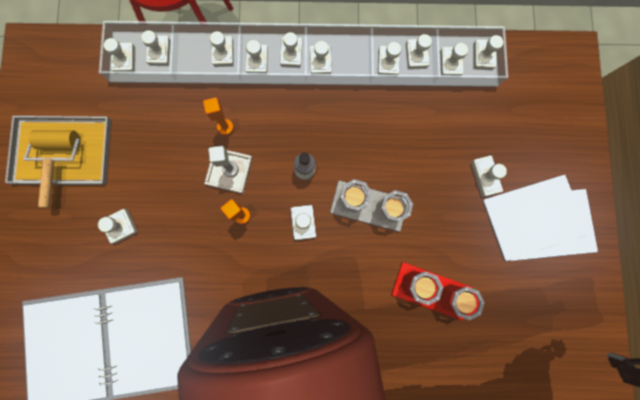

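```bash
python3 - <<'E'
import cv2
a=cv2.imread("pics/top0.png")[85:325,190:490];b=cv2.imread("pics/scene0.png")[110:290,190:430]
cv2.imwrite("pics/topc.png",cv2.resize(a,None,fx=2.5,fy=2.5,interpolation=cv2.INTER_CUBIC));cv2.imwrite("pics/scenec.png",cv2.resize(b,None,fx=3.3,fy=3.3,interpolation=cv2.INTER_CUBIC))
E
```

```text
(no output)
```

View pics/topc.png

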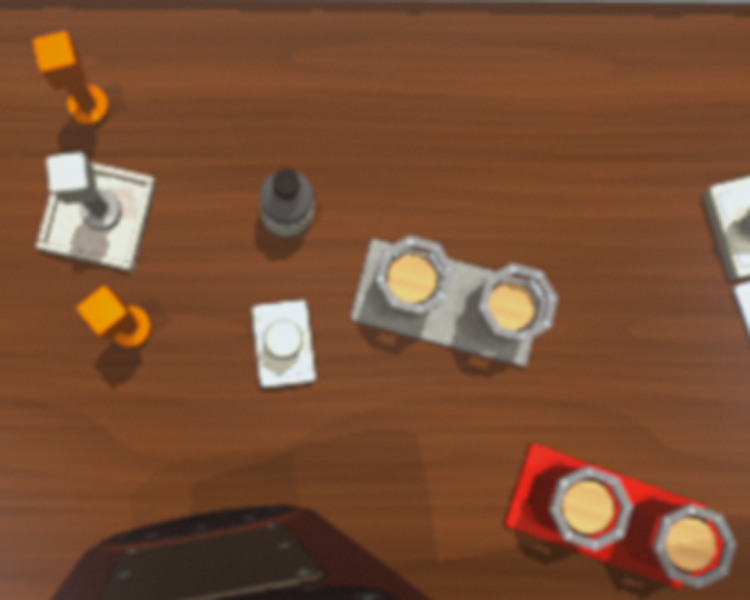

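View pics/scenec.png

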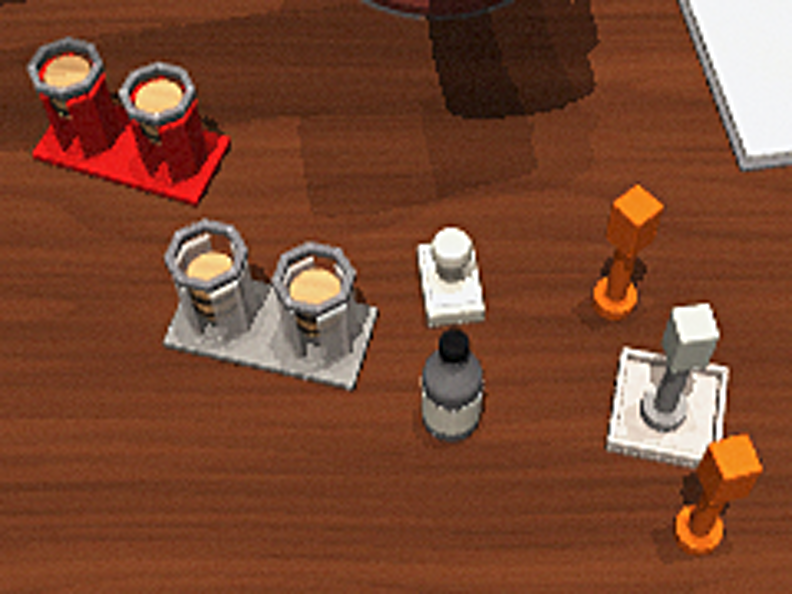

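The top view shows the rod's white handle at (218,154), with its foot in the white rest at (232,170). The ink bottle is at (304,166), the stamp at (303,222) and the grey rack at (371,204), with mouths at (354,195) and (396,207).

Candidates that could be confused:
- **Rod:** the white-handled one at top (218,154) or scene (399,213). The orange look-alikes are at top (212,105) and (232,208).
- **Rack:** the grey one at top (371,204). The red look-alike is at (438,292).

I choose the white-handled rod and the grey rack. The crops above confirm both.

```bash
cat > h.py <<'E'
from rig import arm
import numpy as np, cv2
def cloud(n):
    p,d=arm.capture(n); c=arm.camera_info(n)
    v,u=np.mgrid[:400,:640]
    X=np.stack([(u-c["cx"])/c["fx"]*d,(v-c["cy"])/c["fy"]*d,d],-1)
    W=(X-c["t"])@c["R"]
    W[d==0]=np.nan
    return p,W
def proj(n,X):
    c=arm.camera_info(n); x=np.asarray(X)@c["R"].T+c["t"]
    return np.stack([c["fx"]*x[...,0]/x[...,2]+c["cx"],c["fy"]*x[...,1]/x[...,2]+c["cy"]],-1)
def box(P):
    r=cv2.minAreaRect((P[:,:2]*1000).astype(np.float32)); return [np.round(np.array(r[0]),1),np.round(r[1],1),round(r[2],1)]
E
python3 - <<'E'
from h import *
for n,rois in (("top",dict(handle=(205,142,240,172,.145,.17),restwall=(195,140,260,200,.012,.03),restfloor=(195,140,260,200,.002,.0105),foot=(205,142,255,195,.018,.03),bottle=(285,145,320,190,.05,.2),stamp=(285,200,320,245,.015,.1),rackL=(325,170,375,235,.098,.115),rackR=(375,170,420,235,.098,.115),base=(320,170,420,240,.006,.015),blankL=(345,185,364,207,.05,.095),blankR=(387,197,406,218,.05,.095),or1=(200,90,240,138,.1,.2),or2=(218,195,255,225,.1,.2))),
 ("scene",dict(handle=(385,198,412,235,.145,.17),restwall=(370,205,415,255,.012,.03),rackL=(268,180,305,220,.098,.115),rackR=(238,172,268,220,.098,.115),blankL=(277,190,296,212,.05,.095),blankR=(245,183,265,205,.05,.095),bottle=(312,205,340,245,.05,.2),stamp=(312,175,340,212,.015,.1))):
    p,W=cloud(n)
    for k,(a,b,c,d,z0,z1) in rois.items():
        P=W[b:d,a:c].reshape(-1,3); P=P[(P[:,2]>z0)&(P[:,2]<z1)]
        if len(P)<3: print(n,k,len(P));continue
        print(n,k,len(P),*box(P),"zmed",round(np.median(P[:,2])*1000,1),"max",round(P[:,2].max()*1000,1), "min", np.round(P.min(0)*1000),np.round(P.max(0)*1000))
    T=W[230:250,260:300].reshape(-1,3) 
    print("table z",np.nanmedian(T[:,2]))
E
```

```text
File "<stdin>", line 2
    for n,rois in (("top",dict(handle=(205,142,240,172,.145,.17),restwall=(195,140,260,200,.012,.03),restfloor=(195,140,260,200,.002,.0105),foot=(205,142,255,195,.018,.03),bottle=(285,145,320,190,.05,.2),stamp=(285,200,320,245,.015,.1),rackL=(325,170,375,235,.098,.115),rackR=(375,170,420,235,.098,.115),base=(320,170,420,240,.006,.015),blankL=(345,185,364,207,.05,.095),blankR=(387,197,406,218,.05,.095),or1=(200,90,240,138,.1,.2),or2=(218,195,255,225,.1,.2))),
                  ^
SyntaxError: '(' was never closed
```

```bash
cat > m.py <<'E'
from h import *
R={"top":dict(handle=(205,142,240,172,.145,.17),restwall=(195,140,260,200,.012,.03),restfloor=(195,140,260,200,.002,.0105),foot=(205,142,255,195,.018,.03),bottle=(285,145,320,190,.05,.2),stamp=(285,200,320,245,.015,.1),rackL=(325,170,375,235,.098,.115),rackR=(375,170,420,235,.098,.115),base=(320,170,420,240,.006,.015),blankL=(345,185,364,207,.05,.095),blankR=(387,197,406,218,.05,.095),or1=(200,90,240,138,.1,.2),or2=(218,195,255,225,.1,.2)),
"scene":dict(handle=(385,198,412,235,.145,.17),restwall=(370,205,415,255,.012,.03),rackL=(268,180,305,220,.098,.115),rackR=(238,172,268,220,.098,.115),blankL=(277,190,296,212,.05,.095),blankR=(245,183,265,205,.05,.095),bottle=(312,205,340,245,.05,.2),stamp=(312,175,340,212,.015,.1))}
for n,rois in R.items():
    p,W=cloud(n)
    for k,(a,b,c,d,z0,z1) in rois.items():
        P=W[b:d,a:c].reshape(-1,3); P=P[(P[:,2]>z0)&(P[:,2]<z1)]
        if len(P)<3: print(n,k,len(P));continue
        print(n,k,len(P),*box(P),"zmed",round(np.median(P[:,2])*1000,1),"x",np.round([P[:,0].min()*1000,P[:,0].max()*1000]),"y",np.round([P[:,1].min()*1000,P[:,1].max()*1000]))
    u,v=(270,210) if n=="top" else (350,240)
    print("table z",np.nanmedian(W[v-6:v+6,u-6:u+6,2]))
E
python3 m.py
```

```text
top handle 246 [577.7 176.8] [31.  30.3] 8.6 zmed 156.0 x [562. 594.] y [161. 192.]
top restwall 471 [575.2 181.1] [89.9 90.3] 77.0 zmed 18.7 x [522. 622.] y [128. 234.]
top restfloor 1088 [578.8 186.8] [144.  154.8] 0.5 zmed 5.3 x [507. 651.] y [109. 265.]
top foot 284 [574.8 181.1] [89.3 89.2] 77.0 zmed 20.4 x [524. 619.] y [130. 233.]
top bottle 413 [575.9   1.3] [47.2 44.7] 85.8 zmed 91.0 x [554. 599.] y [-22.  25.]
top stamp 699 [452.4   4. ] [74.9 49.7] 6.9 zmed 23.8 x [413. 492.] y [-24.  32.]
top rackL 318 [ 504.2 -107.6] [62.4 61.9] 76.1 zmed 105.2 x [471. 536.] y [-140.  -74.]
top rackR 325 [ 481.2 -194.5] [61.8 62.7] 29.8 zmed 105.1 x [448. 512.] y [-227. -162.]
top base 1067 [ 488.  -171.6] [212.2  81.7] 75.2 zmed 10.4 x [431. 551.] y [-266.  -59.]
top blankL 335 [ 506.4 -107.9] [46.9 43.2] 1.6 zmed 84.0 x [482. 530.] y [-130.  -87.]
top blankR 338 [ 481. -200.] [44.1 41.2] 0.5 zmed 74.5 x [459. 503.] y [-221. -179.]
top or1 350 [679.9 192.4] [30.1 30.3] 14.9 zmed 148.5 x [663. 696.] y [175. 210.]
top or2 297 [468.  146.9] [30.4 29.8] 39.5 zmed 149.6 x [449. 488.] y [128. 165.]
table z 0.0005691720438143148
scene handle 160 [579.6 176.2] [29.7 29.6] 7.1 zmed 155.3 x [564. 595.] y [160. 192.]
scene restwall 357 [576.7 180.8] [90.1 93.1] 76.8 zmed 17.7 x [523. 625.] y [128. 233.]
scene rackL 216 [ 505.4 -107.7] [63.  62.1] 32.6 zmed 103.9 x [470. 537.] y [-141.  -75.]
scene rackR 213 [ 481.9 -194.2] [62.6 62.7] 74.8 zmed 104.0 x [450. 515.] y [-226. -163.]
scene blankL 291 [ 507.2 -105.7] [49.5 57.5] 90.0 zmed 82.2 x [478. 536.] y [-130.  -81.]
scene blankR 291 [ 482.9 -193.6] [56.8 56.4] 75.8 zmed 73.4 x [453. 514.] y [-220. -165.]
scene bottle 375 [583.3   1. ] [41.2 44.4] 2.8 zmed 88.3 x [562. 604.] y [-21.  23.]
scene stamp 430 [453.5   3.6] [75.9 50.2] 6.5 zmed 23.2 x [414. 493.] y [-25.  32.]
table z -0.0005049829991715395
```

```bash
cat > go.py <<'E'
from h import *
from scipy.spatial.transform import Rotation as Ro
def go(x,y,z,psi_deg=None):
    s=arm.read_state(); R=Ro.from_quat(s["ee_rot"]).as_matrix()
    d=R.T@(np.array([x,y,z])-s["position"]*1000)
    psi=np.degrees(np.arctan2(R[1,0],R[0,0]))
    print("t",round(s["clock"],2),"pos",np.round(s["position"]*1000,1),"psi",round(psi,2),"tilt",np.round(R[:2,2],4),"F",np.round(s["wrist_force"],1),"w",round(s["width"]*1000,1))
    print("d",np.round(d,1), "yaw",None if psi_deg is None else round(-np.radians(psi_deg-psi),3))
import sys
if __name__=="__main__": go(*map(float,sys.argv[1:]))
E
python3 go.py 578.6 176.5 250 98
```

```text
t 0.8 pos [ 224.1 -556.6  213.3] psi -68.07 tilt [ 0.     -0.0001] F [-0.7  0.2 -0.9] w 85.3
d [-547.7 -602.6  -36.7] yaw -2.898
```

```bash
python3 -m jog '[{"dz":-37,"hand":0.75},{"dx":-548,"dy":-603,"dz":-37,"yaw":-2.898,"hand":0.75},{"dx":-548,"dy":-603,"dz":-37,"yaw":-2.898,"hand":0.75},{"dx":-548,"dy":-603,"dz":-37,"yaw":-2.898,"hand":0.75},{"dx":-548,"dy":-603,"dz":-37,"yaw":-2.898,"hand":0.75},{"dx":-548,"dy":-603,"dz":-37,"yaw":-2.898,"hand":0.75},{"dx":-548,"dy":-603,"dz":-37,"yaw":-2.898,"hand":0.75},{"dx":-548,"dy":-603,"dz":-37,"yaw":-2.898,"hand":0.75},{"dx":-548,"dy":-603,"dz":-37,"yaw":-2.898,"hand":0.75},{"dx":-548,"dy":-603,"dz":-37,"yaw":-2.898,"hand":0.75},{"dx":-548,"dy":-603,"dz":-37,"yaw":-2.898,"hand":0.75},{"dx":-548,"dy":-603,"dz":-37,"yaw":-2.898,"hand":0.75}]'; python3 go.py 578.6 176.5 250 98
```

```text
t 0.8 pos [ 224.1 -556.6  213.3] psi -68.07 tilt [ 0.     -0.0001] F [-0.7  0.2 -0.9] w 85.3
d [-547.7 -602.6  -36.7] yaw -2.898schema error: expected keys dx, dy, dz, yaw, hand
```

```bash
python3 -m jog '[{"dx":0,"dy":0,"dz":-37,"yaw":0,"hand":0.75},{"dx":-548,"dy":-603,"dz":-37,"yaw":-2.898,"hand":0.75},{"dx":-548,"dy":-603,"dz":-37,"yaw":-2.898,"hand":0.75},{"dx":-548,"dy":-603,"dz":-37,"yaw":-2.898,"hand":0.75},{"dx":-548,"dy":-603,"dz":-37,"yaw":-2.898,"hand":0.75},{"dx":-548,"dy":-603,"dz":-37,"yaw":-2.898,"hand":0.75},{"dx":-548,"dy":-603,"dz":-37,"yaw":-2.898,"hand":0.75},{"dx":-548,"dy":-603,"dz":-37,"yaw":-2.898,"hand":0.75},{"dx":-548,"dy":-603,"dz":-37,"yaw":-2.898,"hand":0.75},{"dx":-548,"dy":-603,"dz":-37,"yaw":-2.898,"hand":0.75},{"dx":-548,"dy":-603,"dz":-37,"yaw":-2.898,"hand":0.75},{"dx":-548,"dy":-603,"dz":-37,"yaw":-2.898,"hand":0.75}]'; python3 go.py 578.6 176.5 250 98
```

```text
clock: 2.3
position: [0.5241, 0.0645, 0.2506]
ee_rot: [0.905, 0.426, 0.0, 0.0]
wrist_force: [1.8, -0.5, 0.5]
width: 0.0642
t 2.3 pos [524.1  64.5 250.6] psi 50.47 tilt [ 0.001  -0.0003] F [ 1.8 -0.5  0.5] w 64.2
d [121.1 -29.3   0.6] yaw -0.83
```

```bash
python3 -m jog '[{"dx":121,"dy":-29,"dz":0,"yaw":-0.83,"hand":0.75},{"dx":121,"dy":-29,"dz":0,"yaw":-0.83,"hand":0.75},{"dx":121,"dy":-29,"dz":0,"yaw":-0.83,"hand":0.75},{"dx":121,"dy":-29,"dz":0,"yaw":-0.83,"hand":0.75},{"dx":121,"dy":-29,"dz":0,"yaw":-0.83,"hand":0.75},{"dx":121,"dy":-29,"dz":0,"yaw":-0.83,"hand":0.75},{"dx":121,"dy":-29,"dz":0,"yaw":-0.83,"hand":0.75}]'; python3 go.py 578.6 176.5 132 98
```

```text
clock: 3.18
position: [0.5788, 0.1737, 0.2503]
ee_rot: [0.659, 0.752, -0.0, 0.0]
wrist_force: [-0.7, 0.4, -0.5]
width: 0.0637
t 3.17 pos [578.8 173.7 250.3] psi 97.55 tilt [ 0.0001 -0.0001] F [-0.7  0.4 -0.5] w 63.7
d [  2.8   0.2 118.3] yaw -0.008
```

```bash
python3 -m jog '[{"dx":3,"dy":0,"dz":50,"yaw":-0.008,"hand":0.75},{"dx":3,"dy":0,"dz":90,"yaw":-0.008,"hand":0.75},{"dx":3,"dy":0,"dz":118,"yaw":-0.008,"hand":0.75},{"dx":3,"dy":0,"dz":118,"yaw":-0.008,"hand":0.75}]' 80; python3 go.py 578.6 176.5 132 98; python3 - <<'E'
from h import *
for n in("scene","top"):
    p,W=cloud(n); a=p[150:300,330:480] if n=="scene" else p[80:260,160:340]
    cv2.imwrite(f"pics/g_{n}.png",cv2.resize(a,None,fx=3,fy=3))
E
```

```text
clock: 3.68
position: [0.5767, 0.1765, 0.13]
ee_rot: [0.656, 0.755, -0.002, -0.001]
wrist_force: [-0.4, -0.7, 0.8]
width: 0.0639
t 3.67 pos [576.7 176.5 130. ] psi 98.05 tilt [-0.0041 -0.0004] F [-0.4 -0.7  0.8] w 63.9
d [-0.3  1.9 -2. ] yaw 0.001
```

View pics/g_scene.png

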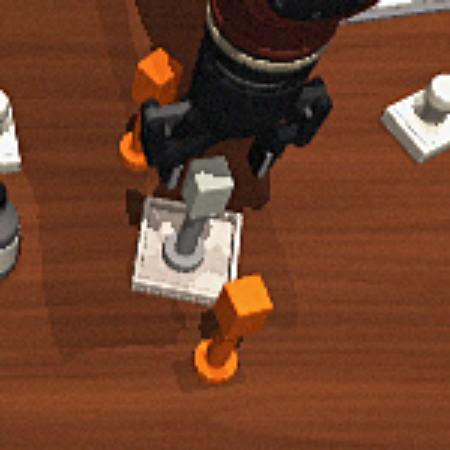

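```bash
python3 - <<'E'
from h import *
c=np.array([.578,.1765,.156]);a=np.radians(98);j=np.array([np.cos(a),np.sin(a),0])
for X in [c,c+.032*j-[0,0,.045],c-.032*j-[0,0,.045]]:
    print((proj("scene",X)-[330,150])*3,(proj("top",X)-[160,80])*3)
E
```

```text
[211.17075008 170.26861721] [169.58071306 220.04891259]
[238.34234416 192.46054398] [138.60156083 242.06962296]
[163.67319116 202.50009079] [229.567403  230.3614499]
```

View pics/g_top.png

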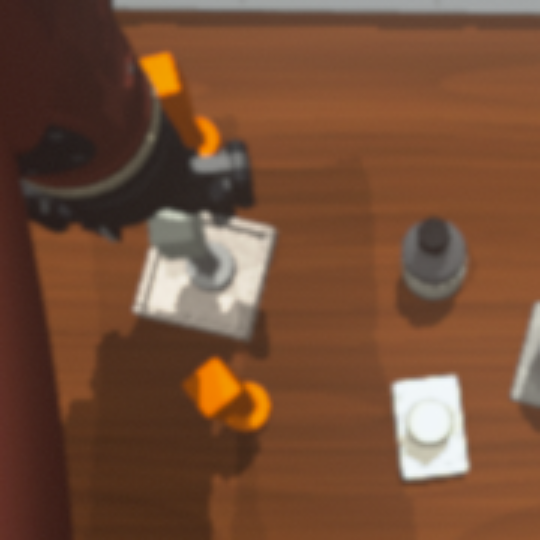

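```bash
python3 - <<'E'
from h import *
for n in("scene","top"):
    p,W=cloud(n)
    c=np.array([.578,.1765]);a=np.radians(98)
    D=W[...,:2]-c; u=D@[np.cos(a),np.sin(a)]; v=D@[-np.sin(a),np.cos(a)]
    z=W[...,2]
    for lo,hi in((.1,.115),(.115,.125),(.125,.14),(.14,.16),(.16,.18)):
        for s in(1,-1):
            m=(abs(v)<.04)&(u*s>.02)&(u*s<.08)&(z>lo)&(z<hi)
            if m.sum()>2: print(n,lo,s,m.sum(),"u",np.round(1e3*np.array([u[m].min(),u[m].max()])),"v",np.round(1e3*np.array([v[m].min(),v[m].max()])))
E
```

```text
scene 0.14 1 3 u [32. 35.] v [-11.   4.]
scene 0.16 1 38 u [31. 45.] v [-13.   9.]
scene 0.16 -1 27 u [-47. -33.] v [-14.   1.]
top 0.14 1 3 u [32. 33.] v [2. 6.]
top 0.16 1 20 u [32. 45.] v [ 2. 10.]
top 0.16 -1 19 u [-45. -32.] v [1. 9.]
```

```bash
python3 - <<'E'
from h import *
p,W=cloud("scene")
a=cv2.convertScaleAbs(p[170:240,360:450],alpha=2.2,beta=20)
z=np.nan_to_num(W[170:240,360:450,2]); zz=cv2.applyColorMap(np.clip(z*1000,0,255).astype(np.uint8),cv2.COLORMAP_JET)
cv2.imwrite("pics/gz.png",cv2.resize(np.vstack([a,zz]),None,fx=4.2,fy=4.2,interpolation=cv2.INTER_NEAREST))
for col in (380,384,387,390,415,418,421): print(col,[int(1000*v) if v==v else -1 for v in W[190:222:2,col,2]])
E
python3 go.py 578.6 176.5 132 98
```

```text
380 [259, 258, 253, 242, 233, 228, 217, 208, 0, 0, -1, 1, -2, 15, 11, 2]
384 [261, 258, 249, 238, 231, 224, 214, 187, 181, 179, 168, 2, 2, 16, 10, 6]
387 [252, 0, 246, 209, 207, 210, 206, 203, 185, 174, 172, 161, 0, -1, 16, 4]
390 [226, 223, 220, 0, 0, 219, 213, 203, 192, 181, -1, -1, 0, 0, 16, 8]
415 [291, 282, 228, 184, 180, 177, 171, 170, 165, 159, 0, 0, 0, 0, 0, 1]
418 [293, 251, 235, 229, 195, 192, 190, 182, 174, 160, 0, 1, 0, 0, -1, -1]
421 [286, 246, 238, 229, 209, 201, 181, 173, -1, -3, -2, 0, -1, 0, 1, 0]
t 3.92 pos [579.4 176.8 134.2] psi 98.1 tilt [0.0027 0.0001] F [-0.8 -0.4  0.4] w 64.0
d [-0.2 -0.8  2.2] yaw 0.002
```

View pics/gz.png

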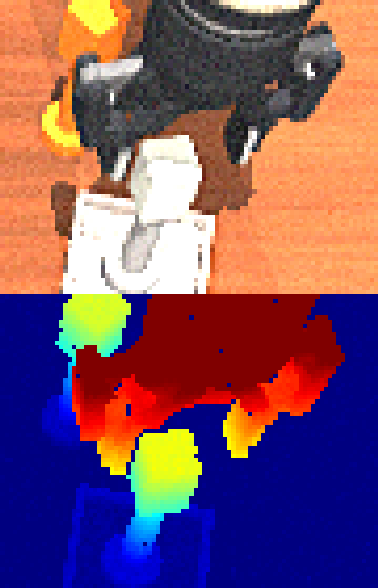

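```bash
python3 - <<'E'
from h import *
p,W=cloud("scene")
for z in(.111,.12,.13,.14,.16): print(z,proj("scene",[.583,.1449,z]),proj("scene",[.574,.208,z]),proj("top",[.583,.1449,z]))
for r,c in((208,386),(210,387),(212,387),(214,387),(206,416),(208,416),(210,417)): print(r,c,np.round(W[r,c]*1000))
p,W=cloud("top")
cv2.imwrite("pics/gt2.png",cv2.resize(cv2.convertScaleAbs(p[110:190,170:260],alpha=2,beta=20),None,fx=6,fy=6,interpolation=cv2.INTER_NEAREST))
E
python3 go.py 578.6 176.5 132 98
```

```text
0.111 [384.61622372 217.69241085] [409.39750965 214.31243116] [236.4877903  156.53433314]
0.12 [385.16746659 215.94746039] [410.14470195 212.54950925] [235.72786858 155.48219883]
0.13 [385.79048273 213.97531278] [410.98910519 210.55722832] [234.8635513  154.28552574]
0.14 [386.42487001 211.96717001] [411.848838   208.52877888] [233.97745606 153.05870043]
0.16 [387.72902639 207.83888387] [413.61599299 204.35936191] [232.13655425 150.50991691]
208 386 [593. 137. 176.]
210 387 [596. 140. 173.]
212 387 [597. 141. 165.]
214 387 [510. 176.  -1.]
206 416 [585. 210. 171.]
208 416 [587. 211. 165.]
210 417 [501. 262.   3.]
t 4.03 pos [579.1 176.8 133.6] psi 98.11 tilt [0.002  0.0001] F [-0.7  0.5  0.2] w 63.9
d [-0.3 -0.5  1.6] yaw 0.002
```

View pics/gt2.png

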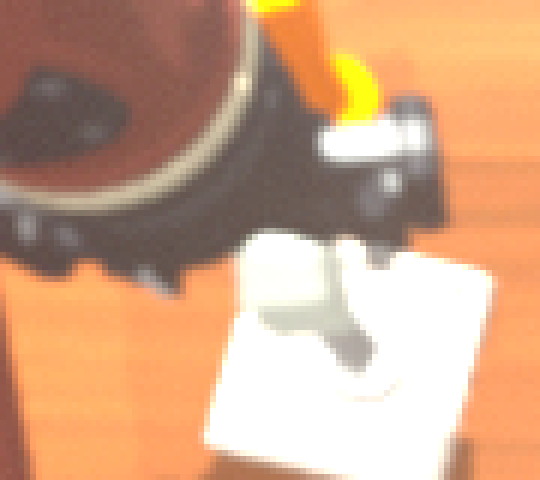

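The closer view shows the fingertips either side of the handle: right tip at scene (387,212) and top (233,153), which puts it at about z = 0.14. They sit a little higher than the pose suggests, so I'll go 8 mm lower and then close.

```bash
python3 -m jog '[{"dx":0,"dy":0,"dz":8,"yaw":0,"hand":0.75},{"dx":0,"dy":0,"dz":8,"yaw":0,"hand":0.0},{"dx":0,"dy":0,"dz":8,"yaw":0,"hand":0.0},{"dx":0,"dy":0,"dz":8,"yaw":0,"hand":0.0},{"dx":0,"dy":0,"dz":8,"yaw":0,"hand":0.0},{"dx":0,"dy":0,"dz":8,"yaw":0,"hand":0.0},{"dx":0,"dy":0,"dz":8,"yaw":0,"hand":0.0}]' 100; python3 go.py 578.6 176.5 132 98;  python3 - <<'E'
from h import *
p,W=cloud("scene"); cv2.imwrite("pics/gs3.png",cv2.resize(cv2.convertScaleAbs(p[170:260,350:450],alpha=2.,beta=20),None,fx=6,fy=6,interpolation=cv2.INTER_NEAREST))
E
```

```text
clock: 4.9
position: [0.5785, 0.1768, 0.1245]
ee_rot: [0.655, 0.755, 0.0, 0.0]
wrist_force: [0.3, 1.5, 2.9]
width: 0.0279
t 4.9 pos [578.5 176.8 124.5] psi 98.12 tilt [ 0.0005 -0.    ] F [0.3 1.5 2.9] w 27.9
d [-0.3  0.  -7.5] yaw 0.002
```

View pics/gs3.png

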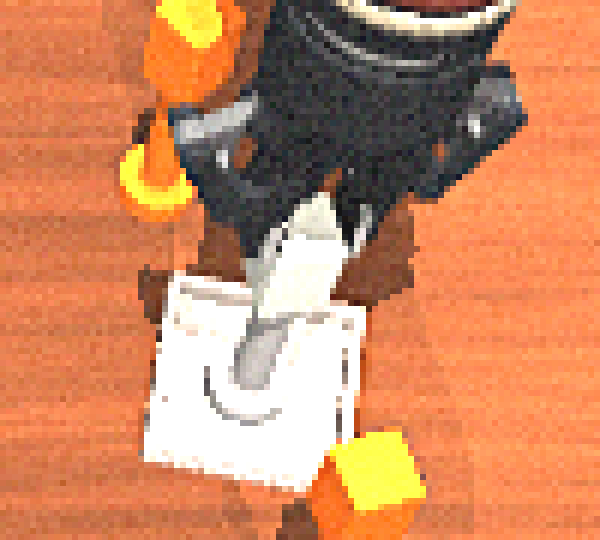

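The fingers hold the white handle at crop (300,260); width reads 28 mm. Now lifting.

```bash
python3 -m jog '[{"dx":0,"dy":0,"dz":-10,"yaw":0,"hand":0.0},{"dx":0,"dy":0,"dz":-40,"yaw":0,"hand":0.0},{"dx":0,"dy":0,"dz":-80,"yaw":0,"hand":0.0},{"dx":0,"dy":0,"dz":-120,"yaw":0,"hand":0.0},{"dx":0,"dy":0,"dz":-156,"yaw":0,"hand":0.0},{"dx":0,"dy":0,"dz":-156,"yaw":0,"hand":0.0}]' 100; python3 go.py 504.9 -107.6 280 98;  python3 - <<'E'
from h import *
for n,(a,b,c,d) in (("scene",(340,120,450,250)),("top",(150,80,280,200))):
    p,W=cloud(n); cv2.imwrite(f"pics/l_{n}.png",cv2.resize(cv2.convertScaleAbs(p[b:d,a:c],alpha=1.6,beta=20),None,fx=4.5,fy=4.5,interpolation=cv2.INTER_NEAREST))
E
```

```text
clock: 5.7
position: [0.5794, 0.1768, 0.2833]
ee_rot: [0.655, 0.755, 0.001, 0.002]
wrist_force: [-0.4, 0.2, -3.5]
width: 0.0275
t 5.7 pos [579.4 176.8 283.3] psi 98.12 tilt [0.0044 0.0002] F [-0.4  0.2 -3.5] w 27.5
d [-271.  -113.9    3. ] yaw 0.002
```

View pics/l_scene.png

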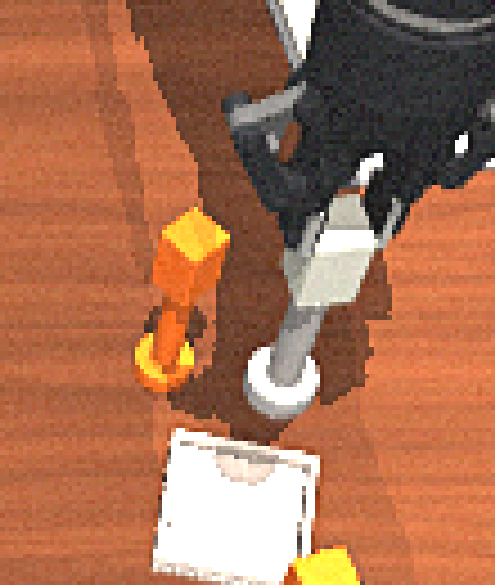

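View pics/l_top.png

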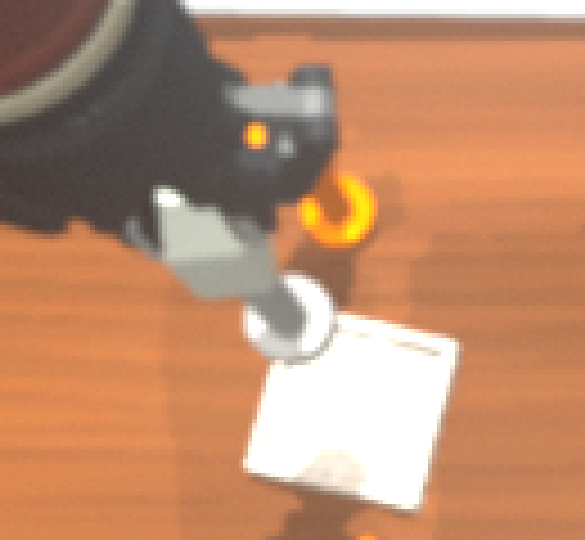

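The rod is lifted upright (foot at scene (403,203)) and the rest is empty. Now carrying it to the left mouth.

```bash
python3 -m jog '[{"dx":-15,"dy":-6,"dz":3,"yaw":0,"hand":0.0},{"dx":-45,"dy":-19,"dz":3,"yaw":0,"hand":0.0},{"dx":-85,"dy":-36,"dz":3,"yaw":0,"hand":0.0},{"dx":-130,"dy":-55,"dz":3,"yaw":0,"hand":0.0},{"dx":-175,"dy":-74,"dz":3,"yaw":0,"hand":0.0},{"dx":-215,"dy":-90,"dz":3,"yaw":0,"hand":0.0},{"dx":-245,"dy":-103,"dz":3,"yaw":0,"hand":0.0},{"dx":-262,"dy":-110,"dz":3,"yaw":0,"hand":0.0},{"dx":-271,"dy":-114,"dz":3,"yaw":0,"hand":0.0},{"dx":-271,"dy":-114,"dz":3,"yaw":0,"hand":0.0},{"dx":-271,"dy":-114,"dz":3,"yaw":0,"hand":0.0}]' 100; python3 go.py 504.9 -107.6 280 98;  python3 - <<'E'
from h import *
for n,(a,b,c,d) in (("scene",(220,110,350,250)),("top",(290,120,430,250))):
    p,W=cloud(n); cv2.imwrite(f"pics/k_{n}.png",cv2.resize(cv2.convertScaleAbs(p[b:d,a:c],alpha=1.6,beta=20),None,fx=4.2,fy=4.2,interpolation=cv2.INTER_NEAREST))
E
```

```text
clock: 7.18
position: [0.5039, -0.1068, 0.2772]
ee_rot: [0.655, 0.756, 0.0, -0.0]
wrist_force: [0.4, -0.1, -4.3]
width: 0.0274
t 7.17 pos [ 503.9 -106.8  277.2] psi 98.17 tilt [-0.0001  0.0002] F [ 0.4 -0.1 -4.3] w 27.4
d [-0.9  0.9 -2.8] yaw 0.003
```

View pics/k_scene.png

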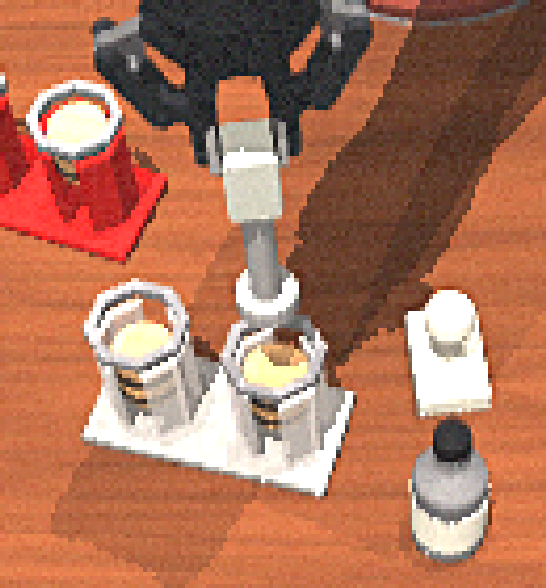

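View pics/k_top.png

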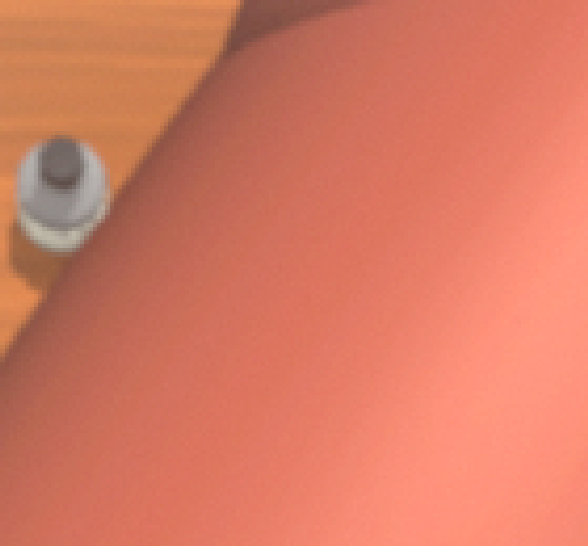

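```bash
cat > foot.py <<'E'
from h import *
import sys
# fit foot underside centre: project model silhouette of foot disc, compare w/ depth-based mask
def run(x,y,zt):
    p,W=cloud("scene"); s=arm.read_state()["position"]*1000
    m=(np.hypot(W[...,0]-x/1e3,W[...,1]-y/1e3)<.035)&(abs(W[...,2]*1e3-zt+8)<14)
    P=W[m]*1000
    print("tcp",np.round(s,1),"foot pts",len(P),"minrect",box(P/1000),"z",np.round(np.percentile(P[:,2],[5,50,95]),1))
    M=m.astype(np.uint8); 
    ys,xs=np.nonzero(m); print("px",xs.min(),xs.max(),ys.min(),ys.max())
    # model silhouette
    t=np.linspace(0,2*np.pi,90); 
    C=[]
    for z in(zt,zt-16): C+= [[(x+19*np.cos(a))/1e3,(y+19*np.sin(a))/1e3,z/1e3] for a in t]
    q=proj("scene",np.array(C)); print("model px",np.round([q[:,0].min(),q[:,0].max(),q[:,1].min(),q[:,1].max()],1), "px/mm",382/1.35/1000)
run(*map(float,sys.argv[1:]))
E
python3 foot.py 504.9 -107.6 175
```

```text
tcp [ 504.  -106.9  277.3] foot pts 148 minrect [array([ 506.1, -107.1]), array([34.9, 35.9]), 4.1] z [162.3 173.4 178.3]
px 276 290 173 187
model px [274.8 290.7 171.9 188.2] px/mm 0.2829629629629629
```

The scene view shows the foot at (283,180), centred over the left mouth within about 1 mm. Now lowering.

```bash
python3 -m jog '[{"dx":-0.5,"dy":0,"dz":15,"yaw":0,"hand":0.0},{"dx":-0.5,"dy":0,"dz":35,"yaw":0,"hand":0.0},{"dx":-0.5,"dy":0,"dz":55,"yaw":0,"hand":0.0},{"dx":-0.5,"dy":0,"dz":65,"yaw":0,"hand":0.0},{"dx":-0.5,"dy":0,"dz":65,"yaw":0,"hand":0.0}]' 120; python3 go.py 504.9 -107.6 168.5 98; python3 foot.py 504.9 -107.6 112
```

```text
clock: 7.95
position: [0.5034, -0.1078, 0.2113]
ee_rot: [0.655, 0.755, -0.0, -0.001]
wrist_force: [0.9, -0.4, -3.3]
width: 0.0264
t 7.95 pos [ 503.4 -107.8  211.3] psi 98.13 tilt [-0.0013  0.0006] F [ 0.9 -0.4 -3.3] w 26.4
d [-0.1  1.6 42.8] yaw 0.002
tcp [ 503.8 -108.   212.3] foot pts 332 minrect [array([ 504.9, -107.4]), array([62.2, 62.5]), 31.0] z [ 97.2 104.6 110.2]
px 272 297 184 205
model px [277.  292.  185.8 201.4] px/mm 0.2829629629629629
```

No side force, so the foot is inside the mouth. Now pushing gently.

```bash
python3 -m jog '[{"dx":0,"dy":0,"dz":10,"yaw":0,"hand":0.0},{"dx":0,"dy":0,"dz":18,"yaw":0,"hand":0.0},{"dx":0,"dy":0,"dz":26,"yaw":0,"hand":0.0},{"dx":0,"dy":0,"dz":34,"yaw":0,"hand":0.0},{"dx":0,"dy":0,"dz":39,"yaw":0,"hand":0.0},{"dx":0,"dy":0,"dz":41,"yaw":0,"hand":0.0}]' 120; python3 go.py 504.9 -107.6 168.5 98
```

```text
clock: 8.75
position: [0.5039, -0.1083, 0.171]
ee_rot: [0.655, 0.755, -0.0, 0.0]
wrist_force: [1.5, -1.9, 3.0]
width: 0.0268
t 8.75 pos [ 503.9 -108.3  171. ] psi 98.11 tilt [ 0.0001 -0.0003] F [ 1.5 -1.9  3. ] w 26.8
d [0.5 1.1 2.5] yaw 0.002
```

```bash
python3 -m jog '[{"dx":0,"dy":0,"dz":2,"yaw":0,"hand":0.0},{"dx":0,"dy":0,"dz":4,"yaw":0,"hand":0.0}]' 120;python3 -m jog '[{"dx":0,"dy":0,"dz":2,"yaw":0,"hand":0.0},{"dx":0,"dy":0,"dz":2,"yaw":0,"hand":0.0}]' 120; python3 go.py 504.9 -107.6 168.5 98
```

```text
clock: 9.0
position: [0.5046, -0.1084, 0.1685]
ee_rot: [0.655, 0.755, 0.0, 0.001]
wrist_force: [0.8, -0.4, 17.9]
width: 0.0266
clock: 9.25
position: [0.5051, -0.1085, 0.1684]
ee_rot: [0.655, 0.755, 0.001, 0.002]
wrist_force: [-0.1, -0.4, 21.5]
width: 0.0268
t 9.25 pos [ 505.1 -108.5  168.4] psi 98.13 tilt [ 0.0043 -0.0018] F [-0.1 -0.4 21.5] w 26.8
d [ 1.  -0.1 -0.1] yaw 0.002
```

```bash
python3 -m jog '[{"dx":0,"dy":0,"dz":2,"yaw":0,"hand":0.0},{"dx":0,"dy":0,"dz":3,"yaw":0,"hand":0.0},{"dx":0,"dy":0,"dz":3,"yaw":0,"hand":0.0}]' 120;python3 -m jog '[{"dx":0,"dy":0,"dz":2,"yaw":0,"hand":0.0},{"dx":0,"dy":0,"dz":2,"yaw":0,"hand":0.0},{"dx":0,"dy":0,"dz":2,"yaw":0,"hand":0.0},{"dx":0,"dy":0,"dz":2,"yaw":0,"hand":0.0}]' 120; python3 go.py 504.9 -107.6 168.5 98
```

```text
clock: 9.62
position: [0.5062, -0.1088, 0.1683]
ee_rot: [0.655, 0.756, 0.001, 0.004]
wrist_force: [-3.6, 2.1, 38.5]
width: 0.0271
clock: 10.12
position: [0.507, -0.109, 0.1681]
ee_rot: [0.655, 0.756, 0.002, 0.005]
wrist_force: [-4.8, 4.3, 50.2]
width: 0.0265
t 10.12 pos [ 507.  -109.   168.1] psi 98.14 tilt [ 0.0105 -0.004 ] F [-4.8  4.3 50.2] w 26.5
d [ 1.7 -1.9 -0.4] yaw 0.003
```

```bash
python3 -m jog '[{"dx":0,"dy":0,"dz":-15,"yaw":0,"hand":0.0},{"dx":0,"dy":0,"dz":-40,"yaw":0,"hand":0.0},{"dx":0,"dy":0,"dz":-75,"yaw":0,"hand":0.0},{"dx":0,"dy":0,"dz":-110,"yaw":0,"hand":0.0},{"dx":0,"dy":0,"dz":-115,"yaw":0,"hand":0.0},{"dx":0,"dy":0,"dz":-115,"yaw":0,"hand":0.0}]' 120; python3 go.py 480.6 -194.4 270 98; python3 foot.py 504 -108 169
```

```text
clock: 10.88
position: [0.5035, -0.1079, 0.2738]
ee_rot: [0.655, 0.755, -0.0, -0.001]
wrist_force: [-0.1, 0.7, -3.1]
width: 0.0269
t 10.88 pos [ 503.5 -107.9  273.8] psi 98.12 tilt [-0.0018  0.001 ] F [-0.1  0.7 -3.1] w 26.9
d [-82.4 -34.9   3.8] yaw 0.002
tcp [ 503.2 -107.8  273.3] foot pts 141 minrect [array([ 507.1, -107.5]), array([33.8, 37.1]), 8.5] z [158.7 169.8 172.5]
px 275 290 174 188
model px [274.9 290.6 173.  189.2] px/mm 0.2829629629629629
```

```bash
python3 -m jog '[{"dx":-15,"dy":-6,"dz":0,"yaw":0,"hand":0.0},{"dx":-40,"dy":-17,"dz":0,"yaw":0,"hand":0.0},{"dx":-65,"dy":-28,"dz":0,"yaw":0,"hand":0.0},{"dx":-82,"dy":-35,"dz":0,"yaw":0,"hand":0.0},{"dx":-82,"dy":-35,"dz":0,"yaw":0,"hand":0.0},{"dx":-82,"dy":-35,"dz":0,"yaw":0,"hand":0.0}]' 120; python3 go.py 480.6 -194.4 270 98; python3 foot.py 481.6 -194.4 171; python3 - <<'E'
from h import *
for n,(a,b,c,d) in (("scene",(200,100,350,250)),):
    p,W=cloud(n); cv2.imwrite(f"pics/r_{n}.png",cv2.resize(cv2.convertScaleAbs(p[b:d,a:c],alpha=1.6,beta=20),None,fx=4,fy=4,interpolation=cv2.INTER_NEAREST))
    P=W[188:214,276:298].reshape(-1,3); P=P[(P[:,2]>.03)&(P[:,2]<.09)]; print("left blank z",np.histogram(P[:,2],bins=12))
E
```

```text
clock: 11.68
position: [0.4807, -0.1939, 0.275]
ee_rot: [0.655, 0.755, 0.0, -0.0]
wrist_force: [-0.7, 0.3, -2.6]
width: 0.0266
t 11.68 pos [ 480.7 -193.9  275. ] psi 98.11 tilt [-0.0003  0.0005] F [-0.7  0.3 -2.6] w 26.6
d [-0.5 -0.2  5. ] yaw 0.002
tcp [ 480.9 -193.7  275.2] foot pts 143 minrect [array([ 482.1, -193.8]), array([36.2, 37.6]), 73.3] z [158.9 171.  174.1]
px 241 256 166 180
model px [240.6 256.7 165.5 181.6] px/mm 0.2829629629629629
left blank z (array([10, 13, 19, 63, 42, 26, 24, 27, 19, 27, 32, 44]), array([0.03048433, 0.0353624 , 0.04024048, 0.04511855, 0.04999663,
       0.05487471, 0.05975278, 0.06463086, 0.06950893, 0.07438701,
       0.07926508, 0.08414316, 0.08902124]))
```

View pics/r_scene.png

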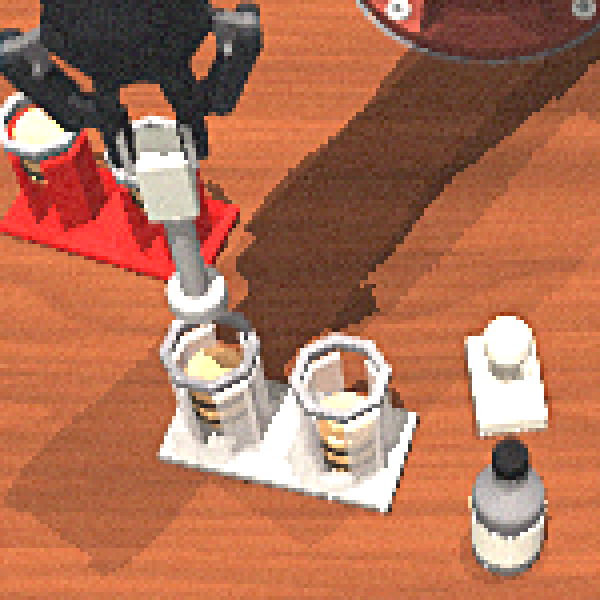

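The left blanks are down, with the top face at about z = 0.05. The foot at scene (248,173) is centred over the right mouth. Now lowering and pushing.

```bash
python3 -m jog '[{"dx":-0.5,"dy":0,"dz":15,"yaw":0,"hand":0.0},{"dx":-0.5,"dy":0,"dz":35,"yaw":0,"hand":0.0},{"dx":-0.5,"dy":0,"dz":55,"yaw":0,"hand":0.0},{"dx":-0.5,"dy":0,"dz":63,"yaw":0,"hand":0.0},{"dx":-0.5,"dy":0,"dz":63,"yaw":0,"hand":0.0}]' 120; python3 go.py 480.6 -194.4 171 98
```

```text
clock: 12.4
position: [0.4805, -0.1943, 0.2116]
ee_rot: [0.655, 0.756, -0.0, -0.001]
wrist_force: [0.9, -0.7, -1.9]
width: 0.0268
t 12.4 pos [ 480.5 -194.3  211.6] psi 98.14 tilt [-0.0009  0.0006] F [ 0.9 -0.7 -1.9] w 26.8
d [-0.2  0.1 40.6] yaw 0.002
```

```bash
python3 -m jog '[{"dx":0,"dy":0,"dz":10,"yaw":0,"hand":0.0},{"dx":0,"dy":0,"dz":18,"yaw":0,"hand":0.0},{"dx":0,"dy":0,"dz":26,"yaw":0,"hand":0.0},{"dx":0,"dy":0,"dz":34,"yaw":0,"hand":0.0},{"dx":0,"dy":0,"dz":39,"yaw":0,"hand":0.0},{"dx":0,"dy":0,"dz":43,"yaw":0,"hand":0.0},{"dx":0,"dy":0,"dz":45,"yaw":0,"hand":0.0}]' 120; python3 -m jog '[{"dx":0,"dy":0,"dz":2,"yaw":0,"hand":0.0},{"dx":0,"dy":0,"dz":2,"yaw":0,"hand":0.0}]'; python3 go.py 480.6 -194.4 168.5 98
```

```text
clock: 13.28
position: [0.4814, -0.1951, 0.1685]
ee_rot: [0.655, 0.755, 0.0, 0.001]
wrist_force: [-1.6, 1.2, 20.0]
width: 0.0266
clock: 13.52
position: [0.482, -0.1953, 0.1684]
ee_rot: [0.655, 0.755, 0.0, 0.002]
wrist_force: [-3.4, 2.3, 21.8]
width: 0.0265
t 13.53 pos [ 482.  -195.3  168.4] psi 98.13 tilt [ 0.0039 -0.0023] F [-3.4  2.3 21.8] w 26.5
d [ 1.  -1.2 -0.1] yaw 0.002
```

```bash
python3 -m jog '[{"dx":0,"dy":0,"dz":2,"yaw":0,"hand":0.0},{"dx":0,"dy":0,"dz":3,"yaw":0,"hand":0.0},{"dx":0,"dy":0,"dz":3,"yaw":0,"hand":0.0}]' 120;python3 -m jog '[{"dx":0,"dy":0,"dz":2,"yaw":0,"hand":0.0},{"dx":0,"dy":0,"dz":2,"yaw":0,"hand":0.0},{"dx":0,"dy":0,"dz":2,"yaw":0,"hand":0.0},{"dx":0,"dy":0,"dz":2,"yaw":0,"hand":0.0}]' 120; python3 -m jog '[{"dx":0,"dy":0,"dz":-15,"yaw":0,"hand":0.0},{"dx":0,"dy":0,"dz":-40,"yaw":0,"hand":0.0},{"dx":0,"dy":0,"dz":-75,"yaw":0,"hand":0.0},{"dx":0,"dy":0,"dz":-110,"yaw":0,"hand":0.0},{"dx":0,"dy":0,"dz":-124,"yaw":0,"hand":0.0},{"dx":0,"dy":0,"dz":-124,"yaw":0,"hand":0.0}]' 120; python3 go.py 575.5 180.5 282 98
```

```text
clock: 13.9
position: [0.483, -0.1957, 0.1683]
ee_rot: [0.655, 0.755, 0.001, 0.004]
wrist_force: [-4.6, 5.9, 40.1]
width: 0.0267
clock: 14.4
position: [0.4836, -0.1959, 0.1681]
ee_rot: [0.655, 0.756, 0.001, 0.005]
wrist_force: [-7.0, 8.2, 51.1]
width: 0.0267
clock: 15.15
position: [0.481, -0.1949, 0.284]
ee_rot: [0.655, 0.755, -0.0, 0.0]
wrist_force: [0.2, 0.6, -3.7]
width: 0.0268
t 15.15 pos [ 481.  -194.9  284. ] psi 98.12 tilt [-0.     -0.0002] F [ 0.2  0.6 -3.7] w 26.8
d [358.3 146.6   1.9] yaw 0.002
```

```bash
python3 -m jog '[{"dx":15,"dy":6,"dz":0,"yaw":0,"hand":0.0},{"dx":45,"dy":18,"dz":0,"yaw":0,"hand":0.0},{"dx":85,"dy":35,"dz":0,"yaw":0,"hand":0.0},{"dx":130,"dy":53,"dz":0,"yaw":0,"hand":0.0},{"dx":175,"dy":72,"dz":0,"yaw":0,"hand":0.0},{"dx":220,"dy":90,"dz":0,"yaw":0,"hand":0.0},{"dx":265,"dy":108,"dz":0,"yaw":0,"hand":0.0},{"dx":305,"dy":125,"dz":0,"yaw":0,"hand":0.0},{"dx":335,"dy":137,"dz":0,"yaw":0,"hand":0.0},{"dx":352,"dy":144,"dz":0,"yaw":0,"hand":0.0},{"dx":358,"dy":147,"dz":0,"yaw":0,"hand":0.0},{"dx":358,"dy":147,"dz":0,"yaw":0,"hand":0.0}]' 120; python3 go.py 575.5 180.5 126.5 98; python3 - <<'E'
from h import *
for n,(a,b,c,d) in (("scene",(220,110,430,290)),):
    p,W=cloud(n); cv2.imwrite(f"pics/b_{n}.png",cv2.resize(cv2.convertScaleAbs(p[b:d,a:c],alpha=1.3,beta=20),None,fx=3.3,fy=3.3,interpolation=cv2.INTER_NEAREST))
    for k,(a,b,c,d) in dict(restwall=(368,215,412,255)).items():
        P=W[b:d,a:c].reshape(-1,3); P=P[(P[:,2]>.014)&(P[:,2]<.022)]; print(k,*box(P))
E
python3 foot.py 575.5 180.5 181
```

```text
clock: 16.65
position: [0.5757, 0.1801, 0.2839]
ee_rot: [0.655, 0.755, -0.0, -0.0]
wrist_force: [0.4, -0.2, -2.8]
width: 0.027
t 16.65 pos [575.7 180.1 283.9] psi 98.11 tilt [-0.0006 -0.0004] F [ 0.4 -0.2 -2.8] w 27.0
d [  0.5  -0.  157.4] yaw 0.002
restwall [575.8 180.8] [89.5 92.5] 76.7
tcp [575.8 179.5 284.3] foot pts 165 minrect [array([578.7, 177.8]), array([37.2, 32.7]), 66.0] z [168.4 180.1 183.7]
px 395 411 195 210
model px [394.6 412.1 193.6 210.9] px/mm 0.2829629629629629
```

View pics/b_scene.png

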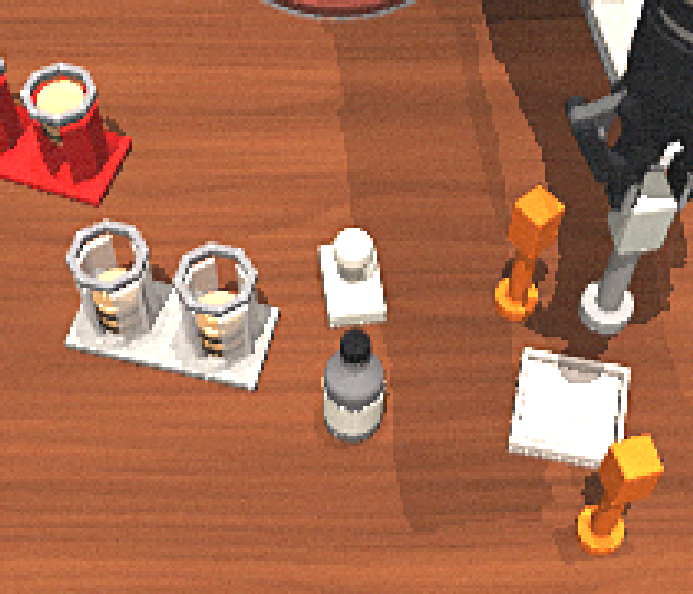

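Both stacks look down, at scene (254,199) and (284,206). The bottle and stamp are still standing, and the rod is over the rest. Now lowering it.

```bash
python3 -m jog '[{"dx":0.5,"dy":0,"dz":20,"yaw":0,"hand":0.0},{"dx":0.5,"dy":0,"dz":55,"yaw":0,"hand":0.0},{"dx":0.5,"dy":0,"dz":90,"yaw":0,"hand":0.0},{"dx":0.5,"dy":0,"dz":120,"yaw":0,"hand":0.0},{"dx":0.5,"dy":0,"dz":140,"yaw":0,"hand":0.0},{"dx":0.5,"dy":0,"dz":150,"yaw":0,"hand":0.0},{"dx":0.5,"dy":0,"dz":155,"yaw":0,"hand":0.0},{"dx":0.5,"dy":0,"dz":155,"yaw":0,"hand":0.0}]' 120; python3 go.py 575.5 180.5 124.5 98
```

```text
clock: 17.75
position: [0.5761, 0.1809, 0.1299]
ee_rot: [0.655, 0.755, 0.0, 0.0]
wrist_force: [0.1, 1.2, -3.5]
width: 0.0268
t 17.75 pos [576.1 180.9 129.9] psi 98.11 tilt [ 0.0009 -0.    ] F [ 0.1  1.2 -3.5] w 26.8
d [-0.3 -0.6  5.4] yaw 0.002
```

```bash
python3 -m jog '[{"dx":0,"dy":0,"dz":2,"yaw":0,"hand":0.0},{"dx":0,"dy":0,"dz":4,"yaw":0,"hand":0.0},{"dx":0,"dy":0,"dz":5.5,"yaw":0,"hand":0.0},{"dx":0,"dy":0,"dz":5.5,"yaw":0,"hand":0.0}]' 120; python3 go.py 575.5 180.5 124.5 98
```

```text
clock: 18.25
position: [0.5762, 0.181, 0.1247]
ee_rot: [0.655, 0.755, 0.0, 0.0]
wrist_force: [-0.5, -0.4, 4.4]
width: 0.0266
t 18.25 pos [576.2 181.  124.7] psi 98.12 tilt [0.0014 0.0001] F [-0.5 -0.4  4.4] w 26.6
d [-0.4 -0.7  0.2] yaw 0.002
```

Contact on the floor (Fz from -3.5 to +4.4 N). Releasing part-way, so the fingers stay clear of the look-alikes.

```bash
python3 -m jog '[{"dx":0,"dy":0,"dz":0,"yaw":0,"hand":0.5},{"dx":0,"dy":0,"dz":0,"yaw":0,"hand":0.75},{"dx":0,"dy":0,"dz":0,"yaw":0,"hand":0.75},{"dx":0,"dy":0,"dz":0,"yaw":0,"hand":0.75}]' 20; python3 -m jog '[{"dx":0,"dy":0,"dz":-10,"yaw":0,"hand":0.75},{"dx":0,"dy":0,"dz":-40,"yaw":0,"hand":0.75},{"dx":0,"dy":0,"dz":-85,"yaw":0,"hand":0.75},{"dx":0,"dy":0,"dz":-140,"yaw":0,"hand":0.75},{"dx":0,"dy":0,"dz":-150,"yaw":0,"hand":0.75},{"dx":-120,"dy":10,"dz":-150,"yaw":0,"hand":0.75},{"dx":-180,"dy":10,"dz":-150,"yaw":0,"hand":0.75},{"dx":-200,"dy":10,"dz":-150,"yaw":0,"hand":0.75},{"dx":-200,"dy":10,"dz":-150,"yaw":0,"hand":0.75}]'; python3 go.py 575 180 280 98; python3 - <<'E'
from h import *
for n in("scene","top"):
    p,W=cloud(n); cv2.imwrite(f"pics/f_{n}.png",p)
    for k,(a,b,c,d,z0,z1) in {"scene":dict(handle=(380,185,425,240,.145,.17),bL=(278,192,294,214,.03,.062),bR=(246,184,264,206,.03,.062),bottle=(312,205,340,245,.05,.2),stamp=(312,175,340,212,.015,.1)),"top":dict(handle=(195,130,245,180,.145,.17),bL=(345,185,364,207,.03,.095),bR=(387,197,406,218,.03,.095),stamp=(285,200,320,245,.015,.1),bottle=(285,145,320,190,.05,.2))}[n].items():
        P=W[b:d,a:c].reshape(-1,3); P=P[(P[:,2]>z0)&(P[:,2]<z1)]
        print(n,k,len(P),*(box(P) if len(P)>3 else []),"z",np.round(1000*np.median(P[:,2]),1) if len(P) else 0)
E
```

```text
clock: 18.75
position: [0.5757, 0.1809, 0.1237]
ee_rot: [0.655, 0.755, -0.0, -0.0]
wrist_force: [0.2, 1.1, -0.6]
width: 0.0644
clock: 19.88
position: [0.6139, -0.0192, 0.2729]
ee_rot: [0.657, 0.754, -0.001, -0.0]
wrist_force: [-0.6, 1.4, 0.2]
width: 0.0641
t 19.88 pos [613.9 -19.2 272.9] psi 97.89 tilt [-0.0012 -0.0003] F [-0.6  1.4  0.2] w 64.1
d [202.7 -11.2  -7.1] yaw -0.002
scene handle 161 [577.7 180.1] [30.7 29.6] 9.9 z 154.9
scene bL 144 [ 505.6 -108.6] [42.4 58.4] 89.8 z 49.5
scene bR 137 [ 486.8 -200.4] [57.6 43.1] 29.7 z 49.6
scene bottle 370 [582.9   1.2] [40.1 44.5] 0.2 z 88.9
scene stamp 428 [453.8   3.7] [74.7 49.5] 6.7 z 23.5
top handle 0 z 0
top bL 0 z 0
top bR 322 [ 481.8 -202.4] [45.6 36.3] 6.6 z 51.0
top stamp 0 z 0
top bottle 0 z 0
```

View pics/f_scene.png

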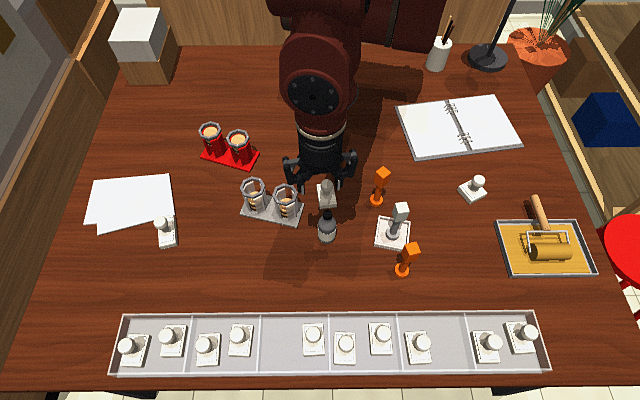

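View pics/f_top.png

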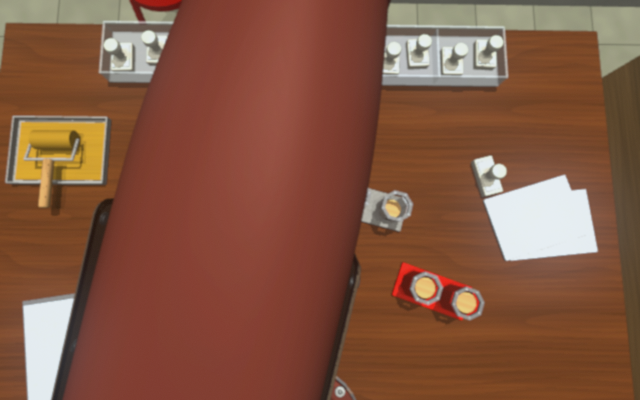

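The final scene view shows the rod upright in its rest at (395,228). The bottle at (327,227) and stamp at (326,194) haven't moved, and both stack tops are at z = 0.05. The gripper is clear of everything.

```bash
python3 -c "
from rig import arm
print(arm.sign_off())"
```

```text
the job is handed in; nothing more can be done
None
```

The job is done and handed in at about 20 s of the 61 s allowed. I pushed both stacks down with the rod, left tube first, pressed each at up to about 50 N for half a second, then stood the rod back in its rest and let go.

**Last checks:**
- **Blanks:** both stack tops measure 49.5 to 51 mm above the table, where 50 mm is bottomed out. The tool stopped hard at the same height in both tubes.
- **Rod:** it stands upright in the rest, with the top of its handle at 155 mm where 156 mm was expected.
- **Bystanders:** the ink bottle and hand stamp are within about 1 mm of where they started, and the gripper touches nothing.

**Disagreements and gaps:**
- **Fingertip height:** before the grasp, the cameras put the fingertips 15 mm or more higher than the robot's pose implied. I went 8 mm lower before closing, and the grip held without slipping.
- **Final top view:** the arm blocked all but the right tube, so the other final checks rest on the scene camera alone.

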